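# Start the retaining nut on the reel stand

## Robot

A 7-joint arm with a two-finger parallel gripper is mounted at the origin on the work surface. World frame = base frame: x ahead of the robot, y to its left, z up, the work surface at z = 0. Lengths are in m, angles in rad, forces in N, time in s.
With the tool pointing down it reaches from about 0.425 to 0.925 m from the base axis. Payload 6.8 kg.
Tool frame: the origin (TCP) lies at the very end of the fingers, on their centre line; the grasp point (between the pads) lies 19 mm behind it; z points along the fingers, y is the line along which they close (so a half turn about z gives the same grasp; the last joint's range is limited). The gripper opens to 85 mm and grips with 20 to 120 N. Pads are 22 mm wide; open, the fingers measure 114 mm over their backs; the gripper's body (76 mm by 85 mm) begins 54 mm behind the grasp point. The pads swing forward as they close: fully open they stand 13 mm farther back than shut.
Start: joints at [1.123, 0.477, 0.022, 1.555, -0.011, 1.109, -0.083], TCP at [0.225, -0.636, 0.231] pointing down, gripper open.
Joint ranges: [-2.96, 2.96], [-0.34, 2.1], [-1.41, 1.46], [0.24, 2.44], [-1.37, 4.51], [0.17, 1.92], [-2.96, 2.96]. Speed limits (rad/s): [2.39, 2.39, 3.14, 3.14, 3.14, 3.14, 3.14].

## Interface

Orientations are given as a unit quaternion [w, x, y, z].
In Python, from station import bot gives the robot as it stands. The module is installed in compiled form; this text tells all that it offers.
- The arm moves only by the shell command python3 -m jog 'ROWS' [OPENING] [FORCE]. ROWS is JSON, a list of rows, each a list of 4 numbers: the shift along the tool's x, y, z in cm, then the turn about the tool's z in rad. In form: [[x, y, z, spin], ...]. A call has 1 to 20 rows; each row is the pose to reach, as a shift and turn from the pose commanded when the call began, along the tool's axes at that moment; what a row does not reach only later rows make up. A row lasts 1/12 s, in which the tool goes at most 41.7 mm and 7.16 degrees, less where a joint would pass 70% of its speed; a pose out of reach is approached as far as the arm can. A call with a gripper value outside its range is refused whole. OPENING is the closure, from -1 (fully open) to 1 (shut), set as the call begins (- or left out, the last holds). The fingers move at their own pace and stop on an object; FORCE is the grip in N (left out, the last holds). Time passes only in rows, so rows that repeat a pose let the fingers close. It gives the time, the measured TCP pose, the force, the opening and the grip force at its end, in the units of the state.
- bot.get_obs(): the state, without advancing time (a new reading comes with each control period).
- bot.read_camera(name): name is "side" or "top" or "wrist"; returns a dict with "pixels" (384x512x3 uint8, red, green, blue), "depth" (384x512 float32, m along the optical axis (not along the pixel's ray), 0 where there is no reading), "fovy" (degrees; the focal length in pixels is half the picture's height over the tangent of half this angle, whatever the lens; pixels are square), "cx", "cy" (the principal point, pixels), "distortion" ([k1, k2, p1, p2, k3] as OpenCV has them; the pictures are not rectified), "pose" (4x4, takes a point from camera to world coordinates). Camera axes: x right, y down, z forward; pixel columns grow to the right and rows downward; lengths in m; the calibration is good to about 2 mm. A picture is of the moment at which its call begins.
- bot.hand_in(): hands the job in; it is judged then, once.
The state is a dict: "t": time; "q": joint angles; "joint_vel": joint speeds; "joint_torque": joint torques, N m; "eef_pos": TCP position; "tool_rot": TCP orientation; "contact_force": force on the tool from outside, world axes, zero at the start; "torque": the same for the moment, N m; "gripper_width": opening from 0.0 (shut) to 1.0 (fully open); "grasp_force": force on a finger pad.
Only numpy, scipy, OpenCV 4.12 (cv2) and the standard library are available. Lean on these libraries where they do the work, as an engineer would, in place of code of your own. Each camera call takes 0.05 s, during which the arm holds its last target. There are 200 camera calls.

## Task

Put the big flange nut, flange down, on the threaded stud of the strapping reel stand and screw it fully home, so that its flange sits flush on the steel washer over the reel; then let go. Where it rests on the end of the thread it will not catch: back it off (anticlockwise from above) until you feel it drop in, then turn it clockwise. Leave the carton, the can and the tape roll where they are.

Things in the scene. Friction and masses are not known exactly. Their poses are not given: they have to be found in the camera images.
- nut: Loose dark steel hexagon flange nut, about 150 g, standing flange down on the counter. Origin: centre of its underside, z up. Flange 60 mm wide, 5 mm thick; hexagon above it 46 mm across flats, 53 over corners, top 38 mm above the underside. Flats face the nut's +x and -x and every 60 degrees. Through bore 31 mm wide in the lower 27 mm, 22 mm wide in the collar above.
- tab (a point): One of the nut's two inner thread tabs: this point is its inner end, on the nut's +x side, 11 mm from the nut's axis, 4 mm above the underside; the other tab faces it on the -x side. Tabs are 5 mm wide, 4 mm high (2 to 6 mm above the underside), with 22 mm clear between them.
- stand: Fixed reel stand: dark steel foot 130 mm square, 8 mm thick (origin: centre of its underside, on the counter), a brown strapping reel of 120 mm diameter from 8 to 45 mm up, a steel washer of 72 mm on it, and a fixed upright steel stud through the centre. How the stud is turned about its own axis differs from start to start and is not told: find it by touch.
- seat (a point): Centre of the washer's top face, 48 mm above the counter, on the stud's axis, z up: where the nut's underside must end. From the place where the nut has dropped in, 125 to 160 degrees clockwise, the nut sinking 24 mm per turn (coarse right-hand two-start thread, 29 mm outside, 4 mm axial play), bring it here; some 40 degrees farther it stops hard. It does not run by itself: it stays where left.
- rim (a point): On the stud's axis, level with the flat rim that ends the thread, 21 mm above the washer. The rim has two like lands of 120 degrees, each with a stop nib 4 mm high, 11 degrees wide at its clockwise end, and two gaps of 60 degrees where the thread starts. Pushed on, the nut's tabs mostly rest on a land (nut underside 19 mm above the washer) or nib (23 mm), or fall into a gap at once.
- pilot (a point): Top of the stud, 57 mm above the washer: a plain shaft of 20 mm diameter above the rim, its last 8 mm conical to 9 mm. On a land, the nut turned clockwise stops at a nib; turned anticlockwise by up to half a turn its tabs reach a gap, can drop 8 mm or more (underside about 11 mm above the washer or lower) and stop against the next land's end; they are then in the thread.
- carton: Bystander, loose: cardboard carton 100 x 140 x 80 mm, origin at the centre of its underside
- can: Bystander, loose: plain steel can, 66 mm diameter, 90 mm high, origin at the centre of its underside
- tape: Bystander, loose: roll of brown packing tape lying flat, 90 mm outside, 72 mm inside, 45 mm high, origin at the centre of its underside
Things that resemble listed ones, but are neither listed nor needed, are in the scene too. Leave any orange or purple look-alike of the nut alone. Leave any yellow look-alike of the stand alone.

How it is judged:
By the outcome, as a careful person would: the job done as asked, in the order asked, and still so for the second after the job is handed in, with the robot touching nothing.
It also fails if it takes over 70 s, if anything falls off the work surface, if the arm or the gripper's body presses on something with over 40 N, if the wrist force passes 120 N, or if a joint passes its speed limit or range.

## Working session

There is one attempt and no reset: what is moved stays moved. The work goes in short steps, Python scripts to look and compute and a shell command to move; the robot and the scene stay as the last step left them, time stands still between calls to the robot, and variables do not carry over. Pictures are saved under pics/ and viewed, at most 10 in all, crops included, and the job is handed in when it is done.

```bash
mkdir -p pics; python3 - <<'E'
from station import bot
import cv2,pickle
o=bot.get_obs();print({k:o[k] for k in('t','eef_pos','tool_rot','contact_force','gripper_width')})
ims=[]
for n in('side','top'):
    c=bot.read_camera(n);pickle.dump(c,open(n+'.pkl','wb'));cv2.imwrite(f'pics/{n}0.png',c['pixels'][...,::-1]);print(n,c['fovy'],c['pose'].round(3).tolist(),c['distortion'])
E
```

```text
{'t': 0.0, 'eef_pos': array([ 0.2247567 , -0.63584721,  0.23030534]), 'tool_rot': array([-8.98521107e-04,  9.85598416e-01,  1.69100283e-01, -2.24336435e-04]), 'contact_force': array([-0.06508085, -0.29764826, -0.27463928]), 'gripper_width': 1.0005715819808167}
side 57.778399679814136 [[0.758, -0.367, 0.539, 0.107], [-0.652, -0.418, 0.632, -0.474], [-0.007, -0.831, -0.556, 0.551], [0.0, 0.0, 0.0, 1.0]] [-0.06507866  0.          0.          0.          0.        ]
top 42.40039191698241 [[-0.019, -0.993, 0.121, 0.373], [-1.0, 0.017, -0.011, 0.049], [0.008, -0.121, -0.993, 1.495], [0.0, 0.0, 0.0, 1.0]] [-0.11556321  0.          0.          0.          0.        ]
```

View pics/top0.png

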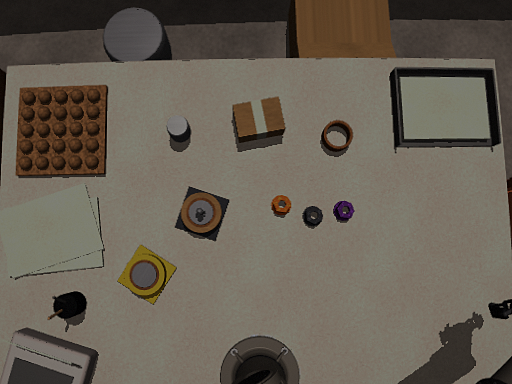

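View pics/side0.png

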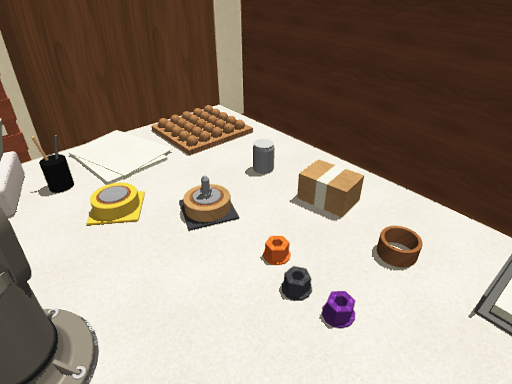

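The top view shows the dark nut at (313,215), between the orange one at (282,204) and the purple one at (344,210). The stand is at (202,213). In the side view the nut is at (296,282) and the stud top at (205,180).

```bash
cat > h.py <<'E'
import numpy as np,cv2,pickle
from station import bot
from scipy.spatial.transform import Rotation as R
def K(c):
    f=192/np.tan(np.radians(c['fovy']/2));return np.array([[f,0,c['cx']],[0,f,c['cy']],[0,0,1.]])
def cloud(c):
    h,w=c['depth'].shape;u,v=np.meshgrid(np.arange(w),np.arange(h))
    n=cv2.undistortPoints(np.stack([u,v],-1).reshape(-1,1,2).astype(np.float64),K(c),c['distortion']).reshape(h,w,2)
    d=c['depth'];p=np.dstack([n*d[...,None],d]);P=p@c['pose'][:3,:3].T+c['pose'][:3,3];P[d==0]=np.nan;return P
def proj(c,X):
    T=np.linalg.inv(c['pose']);return cv2.projectPoints(np.atleast_2d(X).astype(float),cv2.Rodrigues(T[:3,:3])[0],T[:3,3],K(c),c['distortion'])[0].reshape(-1,2)
def Rt(o=None):
    q=(o or bot.get_obs())['tool_rot'];return R.from_quat(q[[1,2,3,0]]).as_matrix()
def rel(target):
    "shift in tool axes, cm, from measured TCP"
    o=bot.get_obs();return Rt(o).T@(np.array(target)-o['eef_pos'])*100
E
python3 - <<'E'
from h import *
for n,a,s in(('top',(313,215),(202,213)),('side',(296,282),(207,200))):
    c=pickle.load(open(n+'.pkl','rb'));P=cloud(c)
    for nm,(u,v),r,zlo,zhi in(('nut',a,22,.03,.05),('nutall',a,18,.012,.05),('washer',s,30,.046,.054),('stud',s,35,.075,.13),('reelall',s,40,.038,.06)):
        Q=P[v-r:v+r,u-r:u+r];m=(Q[...,2]>zlo)&(Q[...,2]<zhi)
        if nm!='x':
            q=Q[m];print(n,nm,len(q),q.mean(0).round(4),((q.min(0)+q.max(0))/2).round(4),np.ptp(q,axis=0).round(3),q[:,2].max().round(4))
    Q=P[a[1]-60:a[1]+60,a[0]-60:a[0]+60];print('table z',np.nanmedian(Q[...,2]))
o=bot.get_obs();print(Rt(o).round(3))
E
```

```text
top nut 168 [ 0.4705 -0.1684  0.0376] [ 0.4705 -0.1687  0.038 ] [0.048 0.046 0.014] 0.045
top nutall 189 [ 0.4697 -0.1674  0.0357] [ 0.4694 -0.1674  0.0285] [0.05  0.048 0.033] 0.045
top washer 546 [0.4847 0.1639 0.0485] [0.485 0.163 0.05 ] [0.118 0.112 0.008] 0.0539
top stud 41 [0.4837 0.1645 0.0991] [0.4839 0.1647 0.0941] [0.017 0.018 0.03 ] 0.1092
top reelall 1172 [0.4845 0.1639 0.0458] [0.4852 0.1647 0.049 ] [0.118 0.115 0.021] 0.0596
table z -3.8262155424795274e-05
side nut 408 [ 0.4683 -0.1712  0.0375] [ 0.4696 -0.1694  0.0357] [0.052 0.05  0.011] 0.0412
side nutall 621 [ 0.4662 -0.1729  0.0317] [ 0.4696 -0.1694  0.0266] [0.052 0.05  0.029] 0.0412
side washer 337 [0.4785 0.1587 0.0479] [0.481  0.1599 0.05  ] [0.109 0.112 0.008] 0.054
side stud 94 [0.4801 0.1594 0.0914] [0.4818 0.1627 0.0901] [0.02 0.02 0.03] 0.1052
side reelall 964 [0.4761 0.1538 0.0457] [0.4827 0.1636 0.0488] [0.121 0.12  0.021] 0.0595
table z 0.00043860207923140937
[[ 0.943  0.333 -0.001]
 [ 0.333 -0.943  0.002]
 [-0.    -0.002 -1.   ]]
```

```bash
python3 -m jog '[[3,-2.8,0,0],[6,-5.6,0,0],[9,-8.4,0,0],[12,-11.2,0,0],[15,-14,0,0],[18,-16.8,0,0],[21,-19.6,0,0],[24,-22.4,0,0],[27,-25.2,0,0],[30,-28,0,0],[33,-30.7,0,0],[36,-33.5,0,0],[38.6,-35.9,0,0],[38.6,-35.9,0,0],[38.6,-35.9,0,0]]'; python3 - <<'E'
from h import *
c=bot.read_camera('wrist');pickle.dump(c,open('w1.pkl','wb'));cv2.imwrite('pics/w1.png',c['pixels'][...,::-1]);print(c['pose'].round(3),bot.get_obs()['eef_pos'],Rt().round(3))
P=cloud(c);m=(P[...,2]>.033)&(P[...,2]<.043)&(np.hypot(P[...,0]-.47,P[...,1]+.169)<.035);q=P[m];print(len(q),q.mean(0),q.min(0),q.max(0))
if len(q)>10:
    # hexagon yaw: support widths
    xy=q[:,:2]
    for a in range(0,60,5):
        d=np.array([[np.cos(np.radians(a+k)),np.sin(np.radians(a+k))] for k in(0,60,120)]);s=xy@d.T
        print(a,(np.percentile(s,99.5,axis=0)-np.percentile(s,.5,axis=0)).round(4))
E
```

```text
t: 1.35
eef_pos: [0.4699, -0.1671, 0.2311]
tool_rot: [-0.0, 0.985, 0.172, -0.0]
contact_force: [-0.1, -0.1, -0.9]
gripper_width: 1.002
grasp_force: 0.0
[[ 0.338 -0.894 -0.295  0.545]
 [-0.941 -0.321 -0.106 -0.141]
 [-0.     0.313 -0.95   0.374]
 [ 0.     0.     0.     1.   ]] [ 0.46905126 -0.16907933  0.23100109] [[ 0.942  0.335 -0.001]
 [ 0.335 -0.942 -0.   ]
 [-0.001 -0.    -1.   ]]
1439 [ 0.47099356 -0.17129706  0.03778665] [ 0.4446389  -0.19510962  0.03308462] [ 0.49642371 -0.14780776  0.04012285]
0 [0.0493 0.0495 0.0491]
5 [0.0495 0.0496 0.0493]
10 [0.0494 0.0493 0.0493]
15 [0.0487 0.0487 0.049 ]
20 [0.048  0.0478 0.0483]
25 [0.0472 0.0467 0.0472]
30 [0.0463 0.0459 0.0463]
35 [0.0459 0.0454 0.0458]
40 [0.0464 0.0462 0.0466]
45 [0.0476 0.0473 0.0477]
50 [0.0482 0.0483 0.0484]
55 [0.049  0.0489 0.0493]
```

View pics/w1.png

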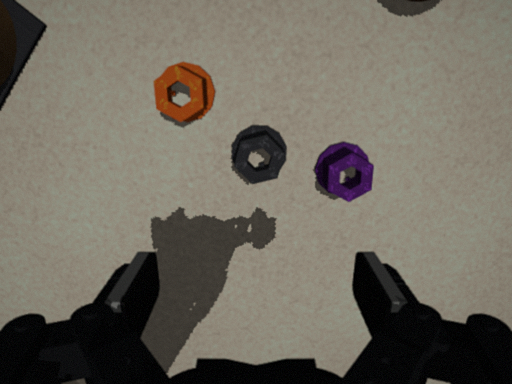

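The wrist view shows the dark nut at (259,155), with orange at (184,93) and purple at (344,172). Its flats' normals are at about 34° mod 60°. Next I'll check which finger axis clears the neighbours.

```bash
python3 - <<'E'
from h import *
c=pickle.load(open('w1.pkl','rb'));P=cloud(c);a=c['pixels'].astype(int)
for u,v in((184,93),(344,172)):
    Q=P[v-40:v+40,u-40:u+40];m=(Q[...,2]>.03)&(Q[...,2]<.045);A=a[v-40:v+40,u-40:u+40];m&=(A.max(-1)-A.min(-1)>40);q=Q[m];print(q.mean(0))
P0=np.array([.4703,-.170])
xy=P[(P[...,2]>.0365)&(P[...,2]<.043)&(np.hypot(P[...,0]-.47,P[...,1]+.169)<.035)][:,:2]
f=lambda x:sum(np.ptp(np.percentile(xy@[np.cos(np.radians(x+k)),np.sin(np.radians(x+k))],[.5,99.5])) for k in(0,60,120))
b=min(np.arange(25,45,.5),key=f);print('yaw',b)
for k in(0,60,120):
    s=xy@[np.cos(np.radians(b+k)),np.sin(np.radians(b+k))];print(b+k,s.min()/2+s.max()/2)
print(P0, cv2.minEnclosingCircle(xy.astype(np.float32)))
print(bot.get_obs()['q'])
t=pickle.load(open('top.pkl','rb'));s=pickle.load(open('side.pkl','rb'))
E
```

```text
[ 0.50559614 -0.07700181  0.03766071]
[ 0.48506441 -0.265539    0.03793661]
yaw 34.5
34.5 0.290505017865135
94.5 -0.20783562865028493
154.5 -0.49831163053171157
[ 0.4703 -0.17  ] ((0.4702520966529846, -0.1714644730091095), 0.026155076920986176)
[ 0.44697115  0.20200077 -0.257601    1.95432607  0.06141776  0.99343159
 -1.06866365]
```

```bash
python3 -m jog '[[0,0,1,0.12],[0,0,2,0.24],[0,0,3,0.36],[0,0,4,0.48],[0,0,5,0.6],[0,0,5,0.72],[0,0,5,0.84],[0,0,5,0.96],[0,0,5,1.08],[0,0,5,1.2],[0,0,5,1.32],[0,0,5,1.44],[0,0,5,1.56],[0,0,5,1.68],[0,0,5,1.8],[0,0,5,1.92],[0,0,5,2.04],[0,0,5,2.16],[0,0,5,2.28],[0,0,5,2.356]]'; python3 - <<'E'
from h import *
c=bot.read_camera('wrist');pickle.dump(c,open('w2.pkl','wb'));cv2.imwrite('pics/w2.png',c['pixels'][...,::-1])
P=cloud(c)
xy=P[(P[...,2]>.0355)&(P[...,2]<.043)&(np.hypot(P[...,0]-.47,P[...,1]+.169)<.035)][:,:2]
print(len(xy),cv2.minEnclosingCircle(xy.astype(np.float32)), np.median(P[...,2][(P[...,2]>.03)&(np.hypot(P[...,0]-.47,P[...,1]+.169)<.035)]))
f=lambda x:sum(np.ptp(np.percentile(xy@[np.cos(np.radians(x+k)),np.sin(np.radians(x+k))],[.5,99.5])) for k in(0,60,120))
print('yaw',min(np.arange(20,50,.5),key=f))
o=bot.get_obs();print(o['q'],o['eef_pos'],np.degrees(np.arctan2(*Rt(o)[[1,0],1])))
print(rel([.4700,-.1700,.012]))
E
```

```text
t: 3.07
eef_pos: [0.4668, -0.172, 0.1791]
tool_rot: [-0.002, -0.59, 0.807, 0.004]
contact_force: [-0.1, -0.5, -2.0]
gripper_width: 0.998
grasp_force: 0.0
1877 ((0.47006747126579285, -0.1718892753124237), 0.026518184691667557) 0.2567961360899347
yaw 33.5
[-0.39344625  0.31046268  0.75241261  2.05512986 -0.27087623  0.88330536
 -2.94383887] [ 0.46744186 -0.17202348  0.17976241] 162.0628392015594
[-0.30215527 -0.32357669 16.77356953]
```

```bash
python3 -m jog '[[0,0,0,-0.12],[0,0,0,-0.24],[0,0,0,-0.36],[0,0,0,-0.48],[0,0,0,-0.6],[0,0,0,-0.72],[0,0,0,-0.84],[0,0,0,-0.96],[0,0,0,-1.08],[0,0,0,-1.2],[0,0,0,-1.32],[0,0,0,-1.44],[0,0,0,-1.56],[0,0,0,-1.68],[0,0,0,-1.8],[0,0,0,-1.92],[0,0,0,-2.04],[0,0,0,-2.16],[0,0,0,-2.28],[0,0,0,-2.4]]'; python3 - <<'E'
from h import *
o=bot.get_obs();y=np.degrees(np.arctan2(*Rt(o)[[1,0],1]));print(o['q'],o['eef_pos'],y,'spin',-np.radians((-25.7-y)%360))
print(rel([.4702,-.1705,.10]),Rt(o).round(3))
E
```

```text
t: 4.78
eef_pos: [0.4672, -0.1711, 0.1787]
tool_rot: [-0.003, 0.965, 0.263, -0.004]
contact_force: [0.2, -0.0, -0.1]
gripper_width: 1.0
grasp_force: 0.0
[ 0.02660264  0.25551195  0.23475064  2.03180551 -0.07858333  0.87300403
 -0.73235103] [ 0.46724787 -0.17109369  0.17872703] -59.447277037373745 spin -0.5890010978848494
[0.33491367 0.16494421 7.86960988] [[ 0.861  0.508 -0.01 ]
 [ 0.508 -0.861  0.004]
 [-0.006 -0.008 -1.   ]]
```

```bash
python3 -m jog '[[0.1,0.1,1.5,-0.12],[0.2,0.1,3,-0.24],[0.33,0.16,4.5,-0.36],[0.33,0.16,6,-0.48],[0.33,0.16,7.5,-0.589],[0.33,0.16,8,-0.589],[0.33,0.16,8,-0.589]]'; python3 - <<'E'
from h import *
c=bot.read_camera('wrist');cv2.imwrite('pics/w3.png',c['pixels'][...,::-1])
P=cloud(c)
m=(P[...,2]>.0355)&(P[...,2]<.043)&(np.hypot(P[...,0]-.47,P[...,1]+.169)<.03)
xy=P[m][:,:2];print(len(xy),cv2.minEnclosingCircle(xy.astype(np.float32)))
f=lambda x:sum(np.ptp(np.percentile(xy@[np.cos(np.radians(x+k)),np.sin(np.radians(x+k))],[.5,99.5])) for k in(0,60,120))
print('yaw',min(np.arange(20,50,.5),key=f))
o=bot.get_obs();print(o['q'],o['eef_pos'],np.degrees(np.arctan2(*Rt(o)[[1,0],1])))
for T in([.4702,-.1705,.012],[.4702,-.1718,.012]):print(rel(T))
E
```

```text
t: 5.37
eef_pos: [0.4694, -0.1699, 0.0976]
tool_rot: [-0.005, 0.849, 0.528, -0.004]
contact_force: [-0.2, -0.0, 0.0]
gripper_width: 0.998
grasp_force: 0.0
3408 ((0.47009655833244324, -0.17136600613594055), 0.026794927194714546)
yaw 33.0
[ 0.13908138  0.37858644  0.10214507  2.08154986 -0.06221753  0.69571688
 -0.17601164] [ 0.47018826 -0.16987867  0.09850193] -26.25764038486337
[-0.05135183  0.12975552  8.6492904 ]
[-0.1679379   0.18726466  8.64866934]
```

View pics/w3.png

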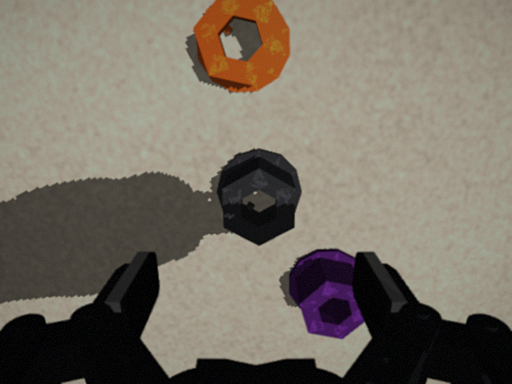

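The nut (259,195) is centred between the fingers, and both look-alikes are outside their path. I'll go down and grip.

```bash
python3 -m jog '[[-0.1,0.15,2,0],[-0.1,0.15,4,0],[-0.1,0.15,6,0],[-0.1,0.15,7.5,0],[-0.1,0.15,8.6,0],[-0.1,0.15,8.6,0],[-0.1,0.15,8.6,0]]' && python3 -m jog '[[0,0,0,0],[0,0,0,0],[0,0,0,0],[0,0,0,0],[0,0,0,0],[0,0,0,0],[0,0,0,0],[0,0,0,0],[0,0,0,0],[0,0,0,0]]' 1 60
```

```text
t: 6.0
eef_pos: [0.4712, -0.1703, 0.013]
tool_rot: [-0.004, 0.848, 0.529, -0.003]
contact_force: [-0.1, -0.2, -0.0]
gripper_width: 0.998
grasp_force: 0.0
t: 6.83
eef_pos: [0.4715, -0.1702, 0.0137]
tool_rot: [-0.004, 0.848, 0.53, -0.002]
contact_force: [-2.4, -0.2, 7.7]
gripper_width: 0.523
grasp_force: 61.6
```

```bash
python3 -m jog '[[0,0,-3,0],[0,0,-7,0],[0,0,-11,0],[0,0,-15,0],[0,0,-17,0],[0,0,-17,0],[0,0,-17,0]]'; python3 - <<'E'
from h import *
print(rel([.484,.164,.185]),Rt().round(3))
c=bot.read_camera('wrist');cv2.imwrite('pics/w4.png',c['pixels'][...,::-1]);P=cloud(c)
pickle.dump(c,open('w4.pkl','wb'))
E
```

```text
t: 7.42
eef_pos: [0.4732, -0.1709, 0.1838]
tool_rot: [-0.004, 0.848, 0.53, -0.002]
contact_force: [0.1, -0.1, -1.3]
gripper_width: 0.529
grasp_force: 62.7
[ 3.05757866e+01 -1.37032804e+01  3.14334899e-03] [[ 0.438  0.899 -0.007]
 [ 0.899 -0.438  0.004]
 [ 0.001 -0.008 -1.   ]]
```

View pics/w4.png

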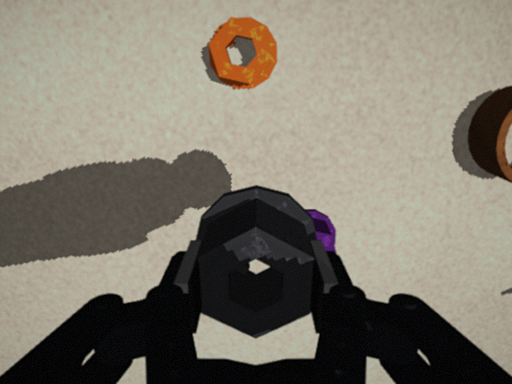

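The nut is held squarely in the fingers, with its bore at (258,268). I'll stop 8 cm short of the stand and see the nut and the stud in one picture.

```bash
python3 -m jog '[[3,-1.8,0,0],[6,-3.6,0,0],[9,-5.4,0,0],[12,-7.2,0,0],[15,-9,0,0],[18,-11,0,0],[20,-12.5,0,0],[22.5,-13.7,0,0],[22.5,-13.7,0,0],[22.5,-13.7,0,0],[22.5,-13.7,0,0]]'; python3 - <<'E'
from h import *
c=bot.read_camera('wrist');cv2.imwrite('pics/w5.png',c['pixels'][...,::-1]);P=cloud(c)
pickle.dump(c,open('w5.pkl','wb'));o=bot.get_obs();M=Rt(o);print(o['eef_pos'],o['q'],M.round(3))
h=(P-o['eef_pos'])@M   # tool frame
# nut top plane in tool frame z: ~ -(38-13.7)=-.0243
m=(np.abs(h[...,2]+.0243)<.004)&(np.hypot(h[...,0],h[...,1])<.033)&(abs(h[...,1])<.022);q=h[m];print(len(q),np.median(q,0),q.min(0),q.max(0))
s=np.hypot(P[...,0]-.484,P[...,1]-.164)
for lo,hi,r in((.055,.068,.025),(.072,.094,.016),(.1,.11,.016),(.046,.05,.04)):
    m=(P[...,2]>lo)&(P[...,2]<hi)&(s<r);q=P[m];print(lo,len(q),q.mean(0),(q.min(0)+q.max(0))/2,np.ptp(q,axis=0),q[:,2].max()) if len(q) else print(lo,0)
q=P[(P[...,2]>.07)&(P[...,2]<.097)&(s<.016)]
from scipy.optimize import least_squares
if len(q)>30:
    f=least_squares(lambda v:np.hypot(q[:,0]-v[0],q[:,1]-v[1])-.010,[.484,.164],loss='soft_l1',f_scale=.001);print('shaft',f.x,np.sqrt(np.mean(f.fun**2)))
E
```

```text
t: 8.38
eef_pos: [0.4471, 0.0905, 0.1825]
tool_rot: [-0.005, 0.848, 0.53, -0.005]
contact_force: [0.4, -0.6, -1.5]
gripper_width: 0.531
grasp_force: 62.7
[0.44733989 0.09004175 0.18278946] [-0.28014194  0.18608798 -0.05616403  2.0989661   0.00427499  0.86744915
 -0.7932793 ] [[ 0.44   0.898 -0.012]
 [ 0.898 -0.44   0.003]
 [-0.003 -0.013 -1.   ]]
7808 [ 2.04008247e-03  6.87063875e-05 -2.39346143e-02] [-0.02790008 -0.02199179 -0.02676546] [ 0.02553193  0.02199245 -0.02030089]
0.055 180 [0.48436006 0.16178866 0.06117688] [0.48433001 0.162413   0.06236561] [0.02765574 0.02887856 0.01124801] 0.06798962052572438
0.072 36 [0.48430874 0.16204395 0.07313358] [0.48424096 0.16254404 0.07313596] [0.00977985 0.02781382 0.00210711] 0.07418951777851879
0.1 511 [0.48423499 0.16268324 0.10321409] [0.48420148 0.16274642 0.10329142] [0.01604696 0.01660067 0.00654183] 0.10656233464882775
0.046 5862 [0.48455322 0.16381037 0.04786953] [0.48433804 0.1638903  0.04799942] [0.07929183 0.07903114 0.00399679] 0.049997815653042954
shaft [0.48397968 0.16262117] 0.002441218623214949
```

View pics/w5.png

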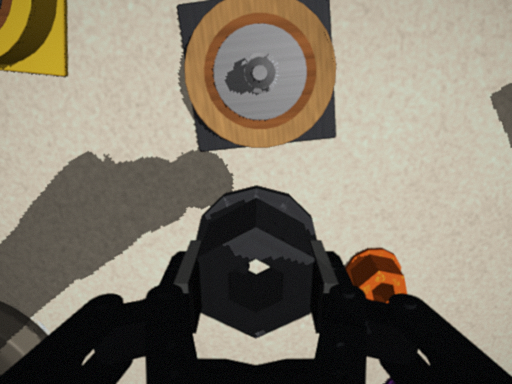

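The stud top is at (259,72) and the held nut's bore at (258,268). I'll move over the stud using both as seen by the same camera.

```bash
python3 - <<'E'
from h import *
print(rel([.4849,.1640,.183]),rel([.4849,.1640,.125]))
E
```

```text
[ 8.29393699  0.12242744 -0.04360908] [8.30863448 0.19512611 5.75591667]
```

```bash
python3 -m jog '[[2.5,0.05,0,0],[5,0.1,0,0],[7,0.12,0,0],[8.3,0.15,0,0],[8.3,0.15,1.5,0],[8.3,0.2,3,0],[8.3,0.2,4.5,0],[8.3,0.2,5.7,0],[8.3,0.2,5.7,0],[8.3,0.2,5.7,0]]'; python3 - <<'E'
from h import *
print(rel([.4849,.1640,.125]),bot.get_obs()['eef_pos'],bot.get_obs()['eef_pos'])
c=bot.read_camera('wrist');cv2.imwrite('pics/w6.png',cv2.resize(c['pixels'][120:384,100:420,::-1],None,fx=2,fy=2));pickle.dump(c,open('w6.pkl','wb'))
c=bot.read_camera('side');cv2.imwrite('pics/s6.png',cv2.resize(c['pixels'][120:260,120:300,::-1],None,fx=3,fy=3))
E
```

```text
t: 9.27
eef_pos: [0.4853, 0.164, 0.1263]
tool_rot: [-0.004, 0.848, 0.529, -0.004]
contact_force: [0.6, 0.1, -1.7]
gripper_width: 0.525
grasp_force: 62.6
[-0.01824855 -0.03053511  0.13349537] [0.48527021 0.16402545 0.12633077] [0.48527021 0.16402545 0.12633077]
```

View pics/w6.png

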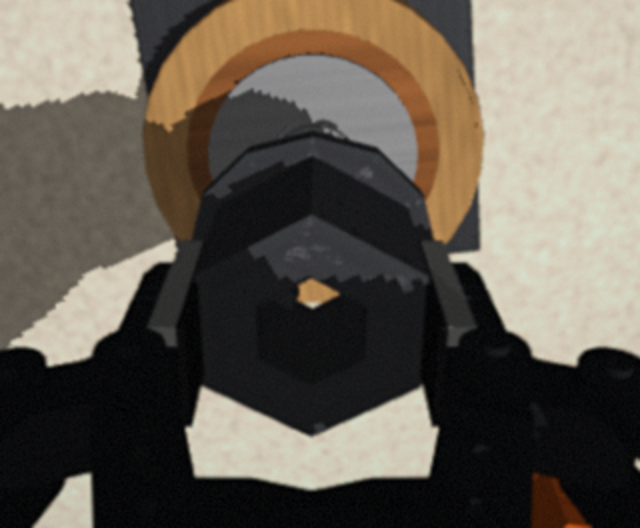

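The nut is lined up laterally with the reel (columns 312 and 314 in the crop). I'll go down in steps.

```bash
python3 -m jog '[[0,0,0.7,0],[0,0,1.4,0],[0,0,2.1,0],[0,0,2.6,0],[0,0,3,0],[0,0,3,0]]'; python3 -m jog '[[0,0,0.2,0],[0,0,0.4,0],[0,0,0.6,0],[0,0,0.8,0],[0,0,0.8,0]]'
```

```text
t: 9.87
eef_pos: [0.4847, 0.1654, 0.0958]
tool_rot: [-0.005, 0.848, 0.53, -0.004]
contact_force: [-0.0, 0.1, -1.3]
gripper_width: 0.528
grasp_force: 62.7
t: 10.28
eef_pos: [0.4852, 0.1655, 0.0886]
tool_rot: [-0.005, 0.848, 0.53, -0.003]
contact_force: [-0.6, -0.3, -1.3]
gripper_width: 0.525
grasp_force: 62.7
```

```bash
python3 -m jog '[[0,0,0.15,0],[0,0,0.3,0],[0,0,0.45,0],[0,0,0.6,0],[0,0,0.6,0]]'; python3 -m jog '[[0,0,0.1,0],[0,0,0.2,0],[0,0,0.3,0],[0,0,0.3,0]]'
```

```text
t: 10.7
eef_pos: [0.4851, 0.1656, 0.0826]
tool_rot: [-0.004, 0.848, 0.53, -0.003]
contact_force: [-0.8, -0.1, -1.8]
gripper_width: 0.527
grasp_force: 62.7
t: 11.03
eef_pos: [0.4852, 0.1655, 0.0805]
tool_rot: [-0.004, 0.848, 0.53, -0.003]
contact_force: [-3.0, -1.7, 6.0]
gripper_width: 0.522
grasp_force: 63.7
```

Contact came at TCP z = 0.0805, so the tabs are on a land. Now anticlockwise, with light pressure.

```bash
python3 -m jog '[[0,-0.01,0.1,-0.12],[0,-0.03,0.1,-0.24],[-0.01,-0.04,0.1,-0.36],[-0.01,-0.05,0.1,-0.45],[-0.01,-0.05,0.1,-0.45]]';python3 -c "
from h import *;o=bot.get_obs();print(o['torque'],o['q'][6])"
```

```text
t: 11.45
eef_pos: [0.4847, 0.1655, 0.079]
tool_rot: [-0.005, 0.707, 0.707, -0.002]
contact_force: [-1.0, -1.3, -0.8]
gripper_width: 0.526
grasp_force: 62.8
[-0.37740363  0.3053046   0.01495951] -0.5557242615864414
```

```bash
python3 -m jog '[[0,0,0.15,0],[0,0,0.3,0],[0,0,0.45,0],[0,0,0.45,0]]'; python3 -m jog '[[0,0,0.15,0],[0,0,0.3,0],[0,0,0.3,0]]';python3 -c "
from h import *;o=bot.get_obs();print(o['torque'],o['q'][6])"
```

```text
t: 11.78
eef_pos: [0.4846, 0.1655, 0.074]
tool_rot: [-0.005, 0.709, 0.705, -0.002]
contact_force: [-0.2, -2.6, -2.6]
gripper_width: 0.525
grasp_force: 62.6
t: 12.03
eef_pos: [0.4845, 0.1656, 0.0711]
tool_rot: [-0.005, 0.709, 0.706, -0.002]
contact_force: [-0.8, -3.1, -2.7]
gripper_width: 0.526
grasp_force: 62.7
[-0.65815819  0.15348836  0.00795655] -0.5624426036706263
```

```bash
python3 -m jog '[[0,0,0.1,0],[0,0,0.2,0],[0,0,0.2,0]]'; python3 -m jog '[[0,0,0.02,0.12],[0,0.01,0.06,0.24],[0,0.02,0.1,0.36],[0,0.03,0.15,0.48],[0,0.03,0.15,0.48]]';python3 -c "
from h import *;o=bot.get_obs();print(o['torque'],o['q'][6])"
```

```text
t: 12.28
eef_pos: [0.4846, 0.1656, 0.0701]
tool_rot: [-0.005, 0.709, 0.706, -0.002]
contact_force: [-4.4, -5.0, 8.8]
gripper_width: 0.527
grasp_force: 64.1
t: 12.7
eef_pos: [0.4854, 0.1652, 0.0685]
tool_rot: [-0.004, 0.858, 0.514, -0.003]
contact_force: [-2.7, -5.7, 4.9]
gripper_width: 0.524
grasp_force: 63.5
[-1.10329972  0.4252742   0.00291166] -0.9701730553233062
```

```bash
python3 -m jog '[[0,0.01,0.04,0.12],[0,0.03,0.09,0.24],[-0.01,0.04,0.14,0.36],[-0.01,0.05,0.18,0.48],[-0.02,0.07,0.23,0.6],[-0.03,0.08,0.27,0.72],[-0.03,0.08,0.27,0.72]]';python3 -c "
from h import *;o=bot.get_obs();print(o['torque'],o['q'][6],np.degrees(np.arctan2(*Rt(o)[[1,0],1])))"
```

```text
t: 13.28
eef_pos: [0.4859, 0.1647, 0.0657]
tool_rot: [-0.003, 0.984, 0.179, -0.004]
contact_force: [-2.1, -4.6, 5.3]
gripper_width: 0.529
grasp_force: 63.6
[-1.05121215  0.43403365 -0.08268123] -1.5629233534281308 -69.35405065986856
```

```bash
python3 -m jog '[[0,0.01,0.04,0.12],[0,0.03,0.09,0.24],[-0.01,0.04,0.14,0.36],[-0.01,0.05,0.18,0.48],[-0.02,0.07,0.23,0.6],[-0.03,0.08,0.27,0.72],[-0.04,0.09,0.31,0.8],[-0.04,0.09,0.31,0.8]]';python3 -c "
from h import *;o=bot.get_obs();print(o['torque'],o['q'],np.degrees(np.arctan2(*Rt(o)[[1,0],1])))"
```

```text
t: 13.95
eef_pos: [0.4859, 0.1642, 0.0627]
tool_rot: [-0.001, 0.976, -0.217, -0.005]
contact_force: [-3.0, -4.2, 6.9]
gripper_width: 0.524
grasp_force: 63.7
[-9.34200465e-01  5.17047887e-01 -4.12373562e-04] [-0.70263208  0.47148596  0.32447631  2.08671733 -0.26243928  0.62749965
 -2.20434508] -115.04572516174417
```

```bash
python3 -m jog '[[0,0.01,0.04,0.1],[0,0.02,0.08,0.2],[0,0.03,0.11,0.3],[0,0.04,0.13,0.4],[0,0.04,0.13,0.4]]';python3 -c "
from h import *;o=bot.get_obs();print(o['torque'],o['q'],np.degrees(np.arctan2(*Rt(o)[[1,0],1])))"
```

```text
t: 14.37
eef_pos: [0.4859, 0.1638, 0.0619]
tool_rot: [-0.001, 0.913, -0.407, -0.005]
contact_force: [-6.3, -5.0, 13.1]
gripper_width: 0.523
grasp_force: 64.6
[-0.91630097  0.75780106 -0.18175774] [-0.78417439  0.48851296  0.43062962  2.09289995 -0.35061349  0.63435695
 -2.52011802] -138.02270126967625
```

```bash
python3 -m jog '[[0,0.01,0.02,0.08],[0,0.02,0.04,0.16],[0,0.03,0.05,0.25],[0,0.03,0.05,0.25],[0,0.03,0.05,0.25]]';python3 -c "
from h import *;o=bot.get_obs();print(o['torque'],o['q'],np.degrees(np.arctan2(*Rt(o)[[1,0],1])))
c=bot.read_camera('side');cv2.imwrite('pics/s7.png',cv2.resize(c['pixels'][120:260,120:300,::-1],None,fx=3,fy=3))"
```

```text
t: 14.78
eef_pos: [0.4857, 0.1637, 0.0619]
tool_rot: [-0.0, 0.857, -0.516, -0.005]
contact_force: [-8.3, -5.3, 19.5]
gripper_width: 0.528
grasp_force: 65.4
[-0.96765592  0.98588104 -0.27492955] [-0.83385739  0.50086909  0.49632329  2.09671267 -0.40666248  0.64227677
 -2.71199908] -152.12061025605794
```

View pics/s7.png

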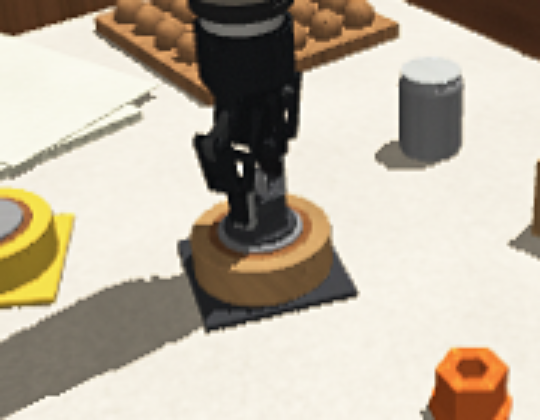

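The height no longer drops while the force rises, and the side view shows the flange on the washer, so the nut is seated. I'll relieve the force, open and retreat.

```bash
python3 -m jog '[[0,0,-0.08,0],[0,0,-0.08,0]]'; python3 -m jog '[[0,0,0,0],[0,0,0,0],[0,0,0,0],[0,0,0,0],[0,0,0,0],[0,0,0,0],[0,0,0,0],[0,0,0,0]]' -1; python3 -m jog '[[0,0,-1,0],[0,0,-3,0],[0,0,-6,0],[0,0,-9,0],[0,0,-12,0],[0,0,-14,0],[0,0,-14,0],[0,0,-14,0]]';python3 - <<'E'
from h import *
c=bot.read_camera('wrist');cv2.imwrite('pics/w8.png',c['pixels'][...,::-1]);P=cloud(c)
s=np.hypot(P[...,0]-.484,P[...,1]-.1635)
for lo,hi,a,b in((.044,.052,.031,.036),(.048,.058,.0275,.0295),(.078,.094,.015,.022),(.1,.11,0,.005)):
    q=P[(s>a)&(s<b)&(P[...,2]>lo)&(P[...,2]<hi)];print(lo,len(q),np.median(q,0) if len(q) else '')
E
```

```text
t: 15.0
eef_pos: [0.4857, 0.1637, 0.062]
tool_rot: [-0.0, 0.857, -0.515, -0.005]
contact_force: [-4.2, -4.2, 10.6]
gripper_width: 0.526
grasp_force: 64.2
t: 15.67
eef_pos: [0.485, 0.1637, 0.0611]
tool_rot: [0.001, 0.857, -0.515, -0.005]
contact_force: [0.1, -0.1, 0.2]
gripper_width: 1.001
grasp_force: 0.0
t: 16.33
eef_pos: [0.487, 0.1634, 0.2026]
tool_rot: [-0.001, 0.857, -0.515, -0.005]
contact_force: [0.8, 0.9, -0.6]
gripper_width: 1.001
grasp_force: 0.0
0.044 895 [0.4975603  0.14585374 0.04789147]
0.048 284 [0.49759849 0.14706226 0.05292146]
0.078 1228 [0.48463706 0.16223337 0.08585495]
0.1 123 [0.48423149 0.16288415 0.10482615]
```

View pics/w8.png

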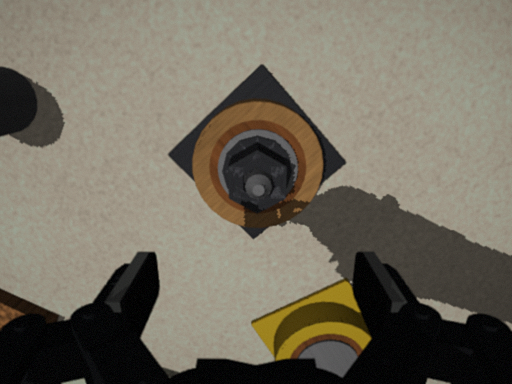

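The nut sits on the stud at (259,172). Its top is at 0.0859 m and its flange top at 0.0529 m, where 0.086 and 0.053 mean flush.

```bash
python3 -c "
from station import bot;print(bot.hand_in())"
```

```text
the job is handed in; nothing more can be done
None
```

The flange nut is screwed fully home, flush on the washer (its top measured 85.9 mm above the counter; 86 mm is flush), and released; the job was handed in after about 16 s of robot time, without moving the carton, can or tape roll.

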